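# Load a hex bar into a drilling jig, slotted flat up, under the sprung hold-down

## Robot

A 6-joint arm with a two-finger parallel gripper is mounted at the origin on the work surface. World frame = base frame: x ahead of the robot, y to its left, z up, the work surface at z = 0. Lengths are in mm, angles in rad, forces in N, time in s.
With the tool pointing down it reaches from about 350 to 725 mm from the base axis. Payload 6 kg.
Tool frame: the origin (TCP) lies on the centre line of the jaws, within the pads' length; the fingertips stand 25 mm ahead of it and the grasp point (between the pads) lies 6 mm ahead of it (arm.tip_reach is the distance from the TCP to the fingertips, in mm); z points along the fingers, y is the direction in which the jaws open and shut (so a half turn about z gives the same grasp; the last joint's range is limited). The gripper opens to 85 mm and grips with 20 to 120 N. Pads are 22 mm wide; open, the fingers measure 114 mm over their backs; the gripper's body (76 mm by 85 mm) begins 54 mm behind the grasp point. The pads swing forward as they close: fully open they stand 13 mm farther back than shut.
Start: joints at [1.654, 0.04, 0.085, 0, -1.615, -0.334], TCP at [148.882, 581.215, 256.261] pointing down, gripper open.
Joint ranges: [-2.56, 2.56], [-1.29, 2.01], [-1.08, 1.49], [-3.29, 1.98], [-2.81, -0.18], [-2.99, 2.99]. Speed limits (rad/s): [2.57, 2.57, 3.01, 3.14, 3.14, 3.14].

## Interface

Orientations are given as a 3x3 rotation matrix whose columns are the frame's x, y, z axes.
In Python, from bench import arm gives the robot as it stands.
- The arm moves only by the tool drive_tool, never from a script. Its argument "plan" is a list that holds one entry, the list of rows, each a list of 7 numbers: the shift along the tool's x, y, z in m, then the turn, a rotation vector about the tool's x, y, z in rad, then the finger opening in m, from 0 to 0.0854. A call has 1 to 12 rows; each row is the pose to reach, as a shift and turn from the pose commanded when the call began, along the tool's axes at that moment; what a row does not reach only later rows make up. A row lasts 1/8 s, in which the tool goes at most 62.5 mm and 10.7 degrees, less where a joint would pass 70% of its speed; a pose out of reach is approached as far as the arm can. A call with a gripper value outside its range is refused whole. The fingers move at their own pace and stop on an object; "grip_force" is the grip in N (left out, the last holds). Time passes only in rows, so rows that repeat a pose let the fingers close. It gives the time, the measured TCP pose, the force and the opening at its end, in the units of the state.
- arm.state(): the state, without advancing time (a new reading comes with each control period).
- arm.get_image(name): name is "side" or "top"; returns a dict with "pixels" (480x640x3 uint8, red, green, blue), "fx", "fy", "cx", "cy" (pixels), "k1" (the pictures are not rectified: a ray, as slopes to the right and down, at radius r is drawn at 1 + k1 r^2 times it, then the intrinsics apply), "R" (3x3) and "t" (3): a world point X has camera coordinates R X + t. Camera axes: x right, y down, z forward; pixel columns grow to the right and rows downward; lengths in mm; the calibration is good to about 2 mm. A picture is of the moment at which its call begins. There is no depth.
- arm.close_job(): hands the job in, once; it reports no verdict.
The state is a dict: "time_s": time; "joints": joint angles; "joint_vel": joint speeds; "joint_torque": joint torques, N m; "eef_pos": TCP position; "orientation": TCP orientation; "contact_force": force on the tool from outside, world axes, zero at the start; "moment": the same for the moment, N m; "gripper_width": finger opening in mm.
Only numpy, scipy, OpenCV 4.12 (cv2) and the standard library are available. Lean on these libraries where they do the work, as an engineer would, in place of code of your own. Each camera call takes 0.05 s, during which the arm holds its last target.

## Task

Take the hexagonal aluminium bar from the timber rest, roll it by one facet so that the flat with the slot and holes in it faces straight up, and lay it in the two seats of the drilling jig, slid lengthwise under the sprung hold-down arm until its end is up against the stop. Let go and leave it there, held down by the arm, and do not disturb the cup or the spanner.

Things in the scene. Friction and masses are not known exactly. Their poses are not given: they have to be found in the camera images.
- bar_mid (a point): centre of the loose bare aluminium hexagonal bar: 200 mm long, 42 mm across flats (48.5 across corners, flats 24 wide), 0.3 to 0.6 kg, both ends alike. x along its length, z square out of its one marked flat. At the start it lies on a flat, centre 63 mm above the bench, marked flat looking 60 degrees from straight up to one side. A gripper tilted 30 degrees sideways pinches a pair of slanted flats
- slot_mid (a point): middle of the bar's marked flat, 21 mm from the bar's centre; same axes as the bar. This flat alone has a dark slot 9 mm wide, 93 mm long, along its middle, with a dark round hole near each end of the bar
- rest: timber rest fixed to the bench, on which the bar starts: board 150 x 110 x 12 mm with two cleats across it, 18 mm wide (along x), 90 mm long, tops 42 mm above the bench, centred at x = -60 and +60 mm; between them fingers have room down to the board. Origin under its centre; the bar lies across both cleats, roughly along x
- jig: grey drilling jig fixed to the bench. Origin on the bench, x along the bar's final direction, towards the stop and arm. Base plate x -115 to 185 mm, 100 wide, 12 thick. Two flat seats, tops 52 mm above the bench, at x = -101 to -83 and 40 to 90 mm; fingers have room between them down to the plate. Each seat has side lips 8 mm high, 44 mm apart inside (y = -22 to 22), 66 over all
- jig_home (a point): where the bar's centre is when fully home in the jig, end against the stop (x = 2, y = 0, z = 73 mm in the jig's frame); axes of the jig. Either end of the bar may lead
- jig_stop (a point): middle of the face of the stop, an aluminium block 50 mm wide, at x = 102 mm in the jig's frame, its top 82 mm above the bench; the bar's end comes up against it
- holddown (a joint): angle of the jig's steel sprung hold-down arm, rad: 0 when down and empty, about 0.1 with the bar under it, limit 0.7. A spring presses it down with about 2 to 4 N at its nose. Hinge behind the stop, at x = 155, z = 60 mm in the jig's frame; the arm is 28 mm wide
- holddown_tip (a point): underside of the arm's rounded nose: x = 88, z = 87 mm in the jig's frame when down, 7 mm lower than the top of a seated bar (94 mm). From the nose a lead-in lip rises at 35 degrees away from the stop, its end at x = 64, z = 103 mm, so a bar end pushed along x beneath it lifts the arm
- cup: bystander: white plastic parts cup, 96 mm across, 75 mm high, standing on the bench, origin at the centre of its underside
- spanner: bystander: spanner 180 mm long lying on the bench
Not all that is in view belongs to the job. Of the things like the part that bears bar_mid, leave any that is red; of the rest the larger one is meant.

How it is judged:
By the outcome, as a careful person would: the job done as asked, in the order asked, and still so for the second after the job is handed in, with the robot touching nothing.
It also fails if it takes over 35 s, if anything falls off the work surface, if the arm or the gripper's body presses on something with over 40 N, if the wrist force passes 120 N, or if a joint passes its speed limit or range.

## Working session

There is one attempt and no reset: what is moved stays moved. The work goes in short steps, Python scripts to look and compute and a tool call to move; the robot and the scene stay as the last step left them, time stands still between calls to the robot, and variables do not carry over. Pictures are saved under pics/ and viewed, and the job is handed in when it is done.

Besides the shell and the picture viewer there is one more tool, called after "Call:" as a command line: name --argument value ..., lists and objects as JSON in quotes. drive_tool: Moves the arm, as the interface text tells. Its arguments: {"type":"object","properties":{"plan":{"type":"array"},"grip_force":{"type":"number"}},"required":["plan"]}

```bash
mkdir -p pics; ls; cat > h.py <<'E'
import numpy as np,cv2
from bench import arm
def snap(n,f=None):
    im=arm.get_image(n)
    if f: cv2.imwrite('pics/'+f,cv2.cvtColor(np.array(im['pixels']),cv2.COLOR_RGB2BGR))
    return im
def K(im): return np.array([[im['fx'],0,im['cx']],[0,im['fy'],im['cy']],[0,0,1.]])
def proj(im,P):
    c=np.atleast_2d(P)@np.array(im['R']).T+np.array(im['t']); s=c[:,:2]/c[:,2:]
    r2=(s**2).sum(1,keepdims=True); s=s*(1+im['k1']*r2)
    return s*[im['fx'],im['fy']]+[im['cx'],im['cy']]
def ray(im,uv):
    d=np.array([im['k1'],0,0,0,0.])
    p=cv2.undistortPoints(np.array([[uv]],float),K(im),d)[0,0]
    R=np.array(im['R']);t=np.array(im['t'])
    return -R.T@t, R.T@np.array([p[0],p[1],1])
def onz(im,uv,z):
    o,d=ray(im,uv); return o+d*(z-o[2])/d[2]
E
python3 - <<'E'
from h import *
for n in('top','side'):
    im=snap(n,n+'0.png'); print(n,{k:np.round(v,3).tolist() for k,v in im.items() if k!='pixels'})
print(arm.state())
E
```

```text
pics
top {'fx': 458.329, 'fy': 458.329, 'cx': 317.196, 'cy': 239.97, 'k1': 0.037, 'R': [[0.068, -0.998, -0.0], [-0.977, -0.066, -0.202], [0.201, 0.014, -0.979]], 't': [42.308, 549.76, 720.637]}
side {'fx': 449.793, 'fy': 449.793, 'cx': 318.685, 'cy': 245.842, 'k1': -0.027, 'R': [[-0.9, -0.436, -0.022], [-0.24, 0.537, -0.809], [0.364, -0.723, -0.588]], 't': [532.68, 138.222, 738.176]}
{'time_s': 0.1, 'joints': array([ 1.65368899e+00,  4.07920646e-02,  8.38964937e-02, -3.91354146e-04,
       -1.61551570e+00, -3.33688249e-01]), 'joint_vel': array([ 0.00080011,  0.0003699 ,  0.00269046,  0.00078695, -0.00061272,
       -0.00015337]), 'joint_torque': array([-5.65238093e-03, -3.69341397e+01,  3.48281693e+01,  6.95175111e+00,
       -4.56836555e-03,  5.15288505e-06]), 'eef_pos': array([148.78008245, 580.9932541 , 255.3513682 ]), 'orientation': array([[ 9.68719569e-01, -2.48157877e-01, -2.55906724e-04],
       [-2.48157957e-01, -9.68718191e-01, -1.64176940e-03],
       [ 1.59516510e-04,  1.65391944e-03, -9.99998620e-01]]), 'contact_force': array([ 0.57802999, -0.13822136,  0.13363283]), 'moment': array([ 0.07246316,  0.03755436, -0.00280546]), 'gripper_width': 85.44629233473424}
```

View pics/top0.png

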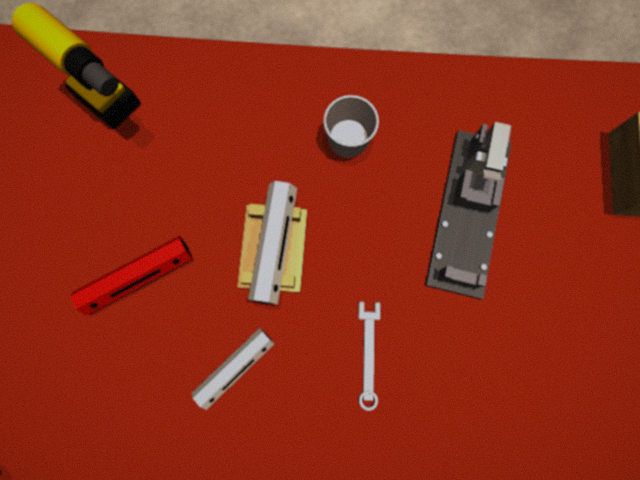

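View pics/side0.png

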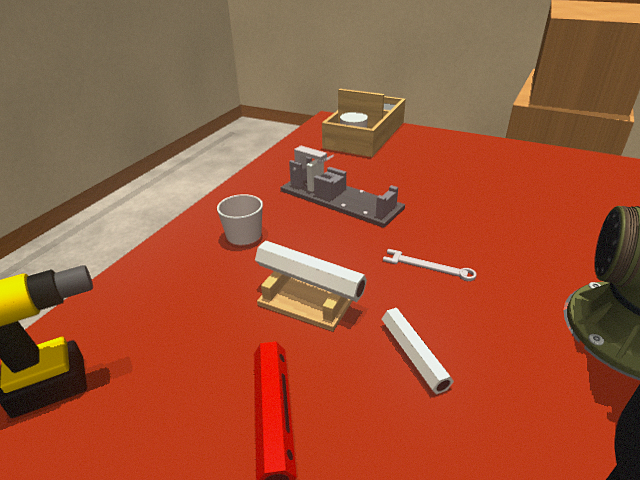

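Candidates (top view): the red bar at (130,275) is excluded. The small bare bar at (233,368) is too small. The bare bar on the rest at (273,242) is the larger one, so I choose that. Next, a close crop to check it.

```bash
python3 - <<'E'
import cv2
a=cv2.imread('pics/top0.png');b=cv2.imread('pics/side0.png')
cv2.imwrite('pics/c1.png',cv2.resize(a[170:315,225:320],None,fx=4,fy=4,interpolation=cv2.INTER_CUBIC))
cv2.imwrite('pics/c2.png',cv2.resize(a[110:305,415:525],None,fx=3,fy=3,interpolation=cv2.INTER_CUBIC))
cv2.imwrite('pics/c3.png',cv2.resize(b[135:335,240:420],None,fx=3,fy=3,interpolation=cv2.INTER_CUBIC))
E
```

```text
(no output)
```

View pics/c1.png

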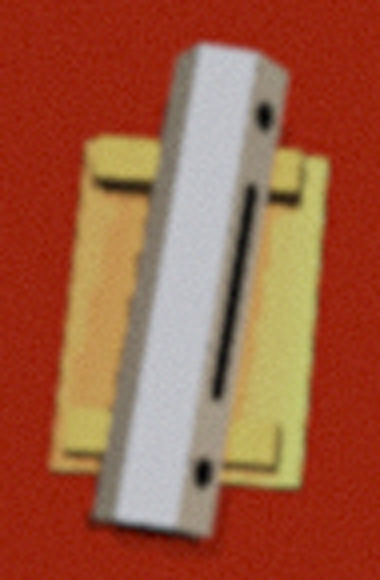

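View pics/c2.png

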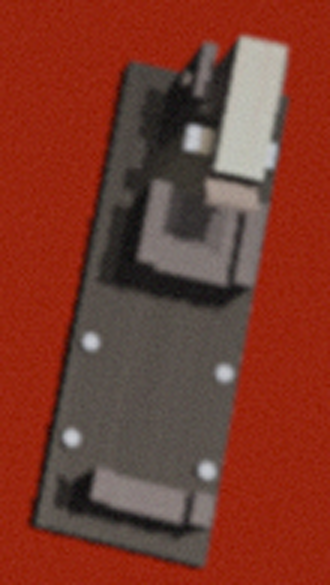

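View pics/c3.png

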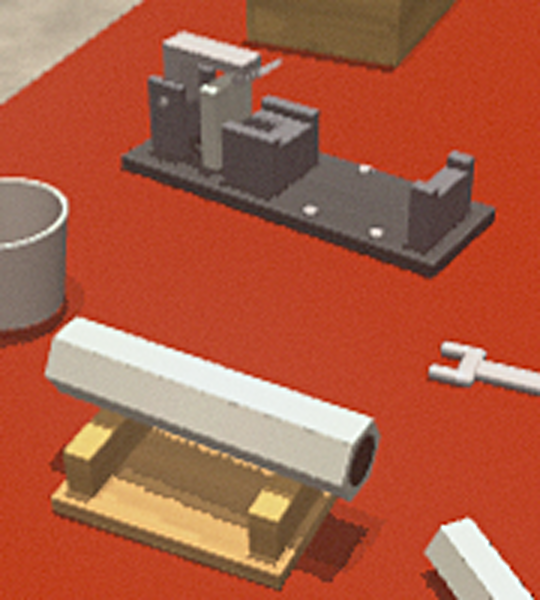

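```bash
cat > m.py <<'E'
from h import *
im=snap('top'); side=snap('side')
for n,i in(('top',im),('side',side)): print(n,'cam',np.round(-np.array(i['R']).T@np.array(i['t'])))
p=np.array(im['pixels']).astype(int)
# bar top face
br=(p.min(2)>165).astype(np.uint8); br[:170]=0;br[320:]=0;br[:,:230]=0;br[:,310:]=0
n,l,s,c=cv2.connectedComponentsWithStats(br); k=1+np.argmax(s[1:,4]); print('face',s[k],c[k])
ct=max(cv2.findContours((l==k).astype(np.uint8),0,1)[0],key=len)[:,0]
P=np.array([onz(im,q,84)[:2] for q in ct.astype(float)],np.float32)
r=cv2.minAreaRect(P); print('bar rect',r); print(cv2.boxPoints(r))
# jig outline
m=((p[...,0]-p[...,1:].max(2))<50).astype(np.uint8); m[:115]=0;m[305:]=0;m[:,:420]=0;m[:,520:]=0
n,l,s,c=cv2.connectedComponentsWithStats(m); k=1+np.argmax(s[1:,4]);J=l==k; print('jig',s[k])
def fit(pts,z):
    Q=np.array([onz(im,q,z)[:2] for q in pts],np.float32)
    v=cv2.fitLine(Q,cv2.DIST_HUBER,0,.01,.01).ravel(); return v
L=[(np.where(J[y])[0][0]-.5,y) for y in range(145,280)]
Rr=[(np.where(J[y])[0][-1]+.5,y) for y in range(215,290)]
B=[(x,np.where(J[:,x])[0][-1]+.5) for x in range(435,480)]
for nm,a,z in(('L',L,0),('L',L,12),('R',Rr,12),('B',B,0),('B',B,12)):
    v=fit(a,z); print(nm,z,np.round(v,3), 'ang',np.degrees(np.arctan2(v[1],v[0])))
E
python3 m.py
```

```text
top cam [389.  68. 817.]
side cam [244. 691. 557.]
face [ 254  182   35  119 1756] [271.35421412 241.6691344 ]
bar rect ((535.6742553710938, 152.9069366455078), (24.41539192199707, 198.04251098632812), 85.16439819335938)
[[435.97638 149.08989]
 [633.314   132.3955 ]
 [635.37213 156.72398]
 [438.0345  173.41838]]
jig [ 425  122   86  177 9582]
L 0 [ 9.84000e-01 -1.77000e-01  6.25923e+02 -1.40737e+02] ang -10.170828
L 12 [ 9.84000e-01 -1.77000e-01  6.22440e+02 -1.37663e+02] ang -10.170882
R 12 [ 9.85000e-01 -1.75000e-01  5.56967e+02 -2.29326e+02] ang -10.066397
B 0 [ 1.79000e-01  9.84000e-01  4.78238e+02 -1.73451e+02] ang 79.66809
B 12 [ 1.79000e-01  9.84000e-01  4.76933e+02 -1.69880e+02] ang 79.666466
```

```bash
cat > g.py <<'E'
from h import *
from scipy.spatial.transform import Rotation as Ro
ab=np.radians(-4.84); ub=np.array([np.cos(ab),np.sin(ab),0]); nb=np.array([-ub[1],ub[0],0]); Z=np.array([0,0,1.])
B=np.array([535.7,152.9,63])
aj=np.radians(-10.12); uj=np.array([np.cos(aj),np.sin(aj),0]); nj=np.array([-uj[1],uj[0],0]); J=np.array([593.0,-185.0,0])
def jig(x,y,z): return J+x*uj+y*nj+z*Z
def frame(u,t):
    n=np.array([-u[1],u[0],0]); t=np.radians(t)
    return np.c_[u,-(n*np.cos(t)+Z*np.sin(t)), n*np.sin(t)-Z*np.cos(t)]
def go(R,p,ref=None):
    s=arm.state() ; Rc=np.array(s['orientation']);pc=np.array(s['eef_pos'])
    if ref is not None: Rc,pc=ref
    sh=Rc.T@(p-pc)/1000; rv=Ro.from_matrix(Rc.T@R).as_rotvec()
    print('shift m',np.round(sh,4).tolist(),'rot',np.round(rv,4).tolist(),'deg',round(np.degrees(np.linalg.norm(rv)),1),'mm',round(np.linalg.norm(sh)*1e3))
E
python3 - <<'E'
from g import *
for n in('top','side'):
    im=snap(n); o=cv2.cvtColor(np.array(im['pixels']),cv2.COLOR_RGB2BGR)
    pts=[]
    for e in(-100,100):
        for k in range(6):
            a=np.radians(60*k); pts.append(B+e*ub+24.25*(np.cos(a)*nb+np.sin(a)*Z))
    for x in(-115,185):
        for y in(-50,50): pts.append(jig(x,y,12))
    for x in(-101,90):
        for y in(-33,33): pts.append(jig(x,y,60))
    for y in(-25,25): pts.append(jig(102,y,82))
    for y in(-14,14): pts.append(jig(64,y,103))
    o=cv2.resize(o,None,fx=4,fy=4,interpolation=cv2.INTER_CUBIC)
    for q in proj(im,pts): cv2.circle(o,tuple(np.round(q*4+1.5).astype(int)),3,(0,255,0),-1)
    if n=='top':
        cv2.imwrite('pics/d1.png',o[680:1260,920:1300]); cv2.imwrite('pics/d2.png',o[450:1220,1660:2090][:, :][:599*2])
    else: cv2.imwrite('pics/d3.png',o[540:1340,980:1660][::1])
a=[cv2.imread(f'pics/d{i}.png') for i in(1,2,3)]
a=[cv2.resize(x,(int(x.shape[1]*600/x.shape[0]),600),interpolation=cv2.INTER_AREA) for x in a]
cv2.imwrite('pics/d12.png',np.hstack(a[:2])); cv2.imwrite('pics/d3.png',a[2])
E
```

```text
(no output)
```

View pics/d12.png

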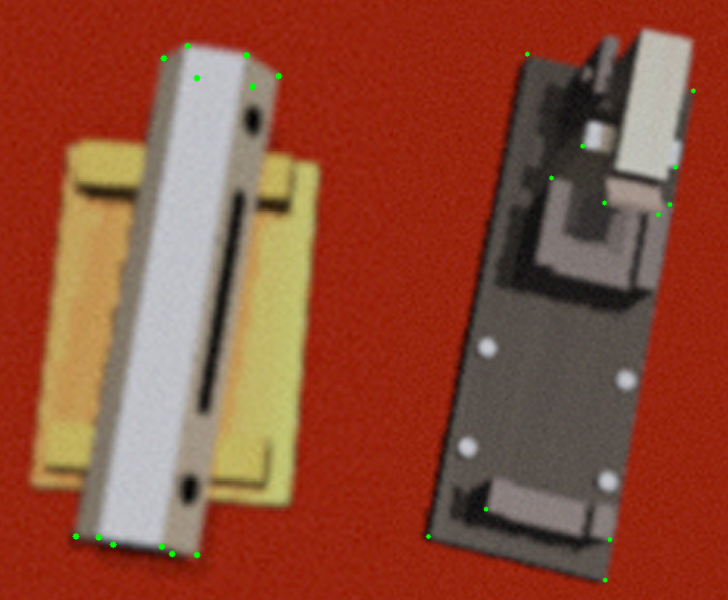

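View pics/d3.png

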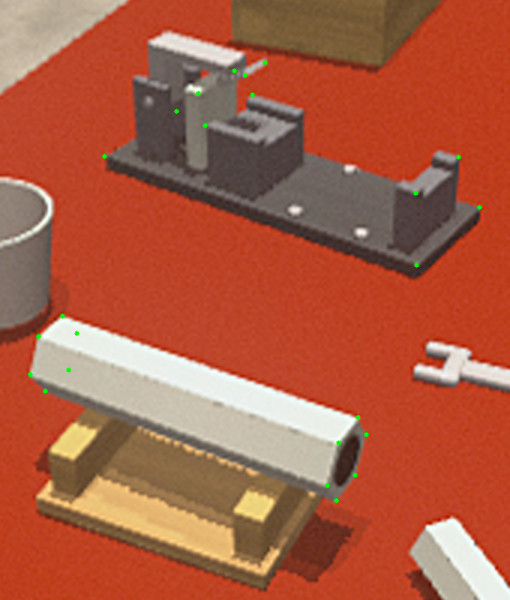

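```bash
python3 - <<'E'
from g import *
R=frame(ub,30); g=B-6*R[:,2]
s0=(np.array(arm.state()['orientation']),np.array([148.882,581.215,256.261]))
go(R,g-110*R[:,2],s0); print(g,R)
E
```

```text
shift m [0.4906, 0.3761, 0.0931] rot [0.5231, -0.0435, -0.1625] deg 31.5 mm 625
[535.44687948 149.91069741  68.19615242] [[ 0.9964342  -0.0730696   0.04218675]
 [-0.08437351 -0.86293733  0.4982171 ]
 [ 0.         -0.5        -0.8660254 ]]
```

Call:
drive_tool --plan '[[[0.04,0.03,0.005,0.04,-0.003,-0.01,0.085],[0.09,0.065,0.01,0.1,-0.008,-0.03,0.085],[0.14,0.11,0.02,0.15,-0.012,-0.05,0.085],[0.19,0.15,0.035,0.2,-0.017,-0.065,0.085],[0.24,0.185,0.045,0.26,-0.02,-0.08,0.085],[0.29,0.22,0.055,0.31,-0.026,-0.1,0.085],[0.34,0.26,0.065,0.36,-0.03,-0.11,0.085],[0.385,0.295,0.075,0.41,-0.034,-0.13,0.085],[0.43,0.33,0.082,0.46,-0.04,-0.145,0.085],[0.465,0.355,0.09,0.5,-0.042,-0.155,0.085],[0.4906,0.3761,0.0931,0.5231,-0.0435,-0.1625,0.085],[0.4906,0.3761,0.0931,0.5231,-0.0435,-0.1625,0.085]]]' --grip_force 70

```text
time_s: 1.8
eef_pos: [531.6, 92.7, 161.9]
orientation: [[0.996, -0.078, 0.042], [-0.089, -0.863, 0.498], [-0.002, -0.5, -0.866]]
contact_force: [-0.2, -1.0, 0.5]
gripper_width: 84.9
```

```bash
python3 - <<'E'
from g import *
R=frame(ub,30); g=B-6*R[:,2]
s=arm.state(); print(s['time_s'],s['joints'],s['eef_pos'],s['contact_force'])
go(R,g); go(R,g-110*R[:,2])
snap('side','p1.png');snap('top','p1t.png')
E
```

```text
1.8 [ 0.20540938 -0.13915339 -0.16446938 -0.50704589 -1.40515273  1.32557448] [531.6216411   92.732519   161.87172044] [-0.22749025 -1.03460421  0.49372114]
shift m [-0.001, -0.0028, 0.1098] rot [0.0002, -0.0001, -0.0048] deg 0.3 mm 110
shift m [-0.001, -0.0028, -0.0002] rot [0.0002, -0.0001, -0.0048] deg 0.3 mm 3
```

View pics/p1.png

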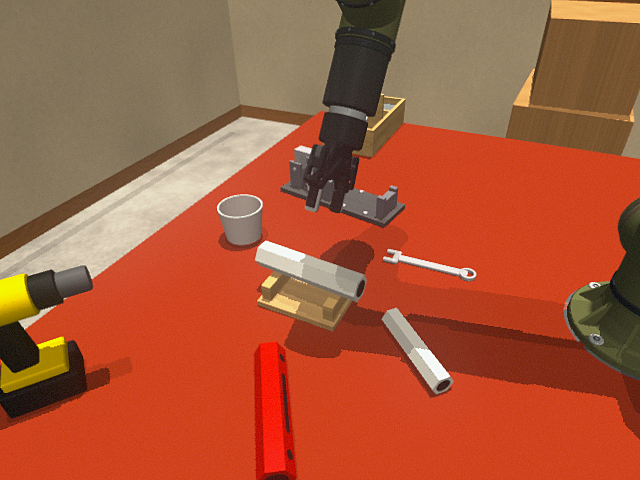

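View pics/p1t.png

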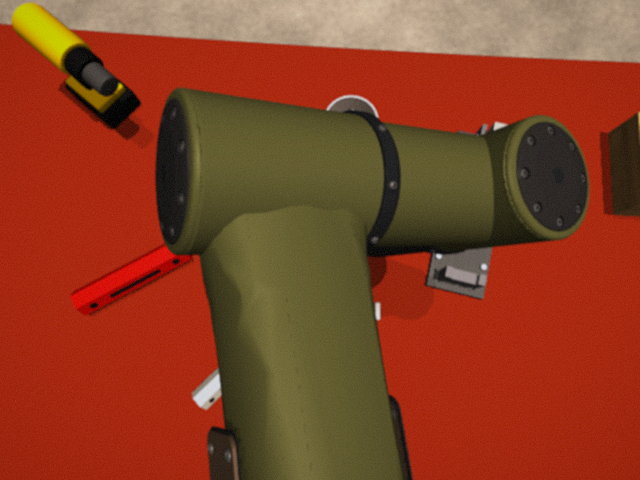

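Call:
drive_tool --plan '[[[0,0,0.03,0,0,0,0.085],[0,0,0.06,0,0,0,0.085],[0,0,0.085,0,0,0,0.085],[0,0,0.1,0,0,0,0.085],[0,0,0.11,0,0,0,0.085],[0,0,0.11,0,0,0,0.085]]]'

```text
time_s: 2.65
eef_pos: [535.2, 150.4, 67.9]
orientation: [[0.997, -0.072, 0.042], [-0.084, -0.863, 0.499], [-0.0, -0.5, -0.866]]
contact_force: [-0.7, -0.7, -1.0]
gripper_width: 85.0
```

```bash
python3 - <<'E'
from g import *
R=frame(ub,30); g=B-6*R[:,2]
s=arm.state(); print(s['contact_force'])
go(R,g)
snap('side','p2.png')
o=cv2.imread('pics/p2.png');cv2.imwrite('pics/p2.png',cv2.resize(o[160:360,220:420],None,fx=3,fy=3))
E
```

```text
[-0.70527235 -0.69013257 -0.97074291]
shift m [0.0002, 0.0003, -0.0004] rot [-0.0004, 0.0005, 0.0007] deg 0.1 mm 1
```

View pics/p2.png

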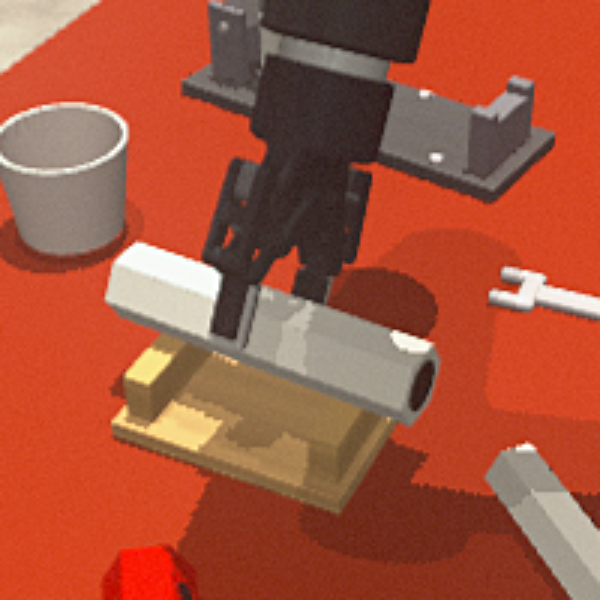

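Call:
drive_tool --plan '[[[0,0,0,0,0,0,0.06],[0,0,0,0,0,0,0.05],[0,0,0,0,0,0,0.04],[0,0,0,0,0,0,0.03],[0,0,0,0,0,0,0.03],[0,0,0,0,0,0,0.03]]]' --grip_force 70

```text
time_s: 3.45
eef_pos: [536.1, 150.4, 69.3]
orientation: [[0.996, -0.072, 0.044], [-0.084, -0.862, 0.5], [0.002, -0.502, -0.865]]
contact_force: [-1.3, 1.4, 5.5]
gripper_width: 40.9
```

```bash
python3 - <<'E'
from g import *
s=arm.state(); print(s['contact_force'],s['gripper_width'],s['joints'])
Rb=frame(ub,30)
s0=(Rb,B-6*Rb[:,2])
go(Rb,s0[1])
go(Rb,s0[1]+120*Z)
E
```

```text
[-1.33430555  1.43181467  5.52362574] 40.92579533886346 [ 0.31312821 -0.06926822 -0.26945436 -0.51880893 -1.19822941  1.32384392]
shift m [-0.0006, 0.0011, 0.0007] rot [-0.0019, -0.0018, 0.0009] deg 0.2 mm 1
shift m [-0.0004, -0.0591, -0.1031] rot [-0.0019, -0.0018, 0.0009] deg 0.2 mm 119
```

Call:
drive_tool --plan '[[[0,-0.006,-0.0104,0,0,0,0.03],[0,-0.015,-0.026,0,0,0,0.03],[0,-0.03,-0.052,0,0,0,0.03],[0,-0.045,-0.078,0,0,0,0.03],[0,-0.057,-0.099,0,0,0,0.03],[0,-0.0625,-0.108,0,0,0,0.03],[0,-0.0625,-0.108,0,0,0,0.03]]]'

```text
time_s: 4.32
eef_pos: [535.5, 150.0, 193.3]
orientation: [[0.996, -0.073, 0.043], [-0.084, -0.863, 0.499], [0.001, -0.501, -0.866]]
contact_force: [-0.0, -0.2, -4.0]
gripper_width: 40.8
```

```bash
python3 - <<'E'
from g import *
s=arm.state(); print(s['contact_force'],s['gripper_width'],s['moment'])
R=frame(uj,-30)
p=jig(-44,0,73+60)-6*R[:,2]
go(R,p); print(p)
snap('side','p3.png')
E
```

```text
[-2.46221722e-03 -2.36077960e-01 -4.02191567e+00] 40.848594684233305 [-1.98037789  0.22519941 -0.02615079]
shift m [0.042, 0.3062, -0.1135] rot [-1.0473, -0.0008, 0.0965] deg 60.3 mm 329
[ 550.21168728 -174.31541792  138.19615242]
```

View pics/p3.png

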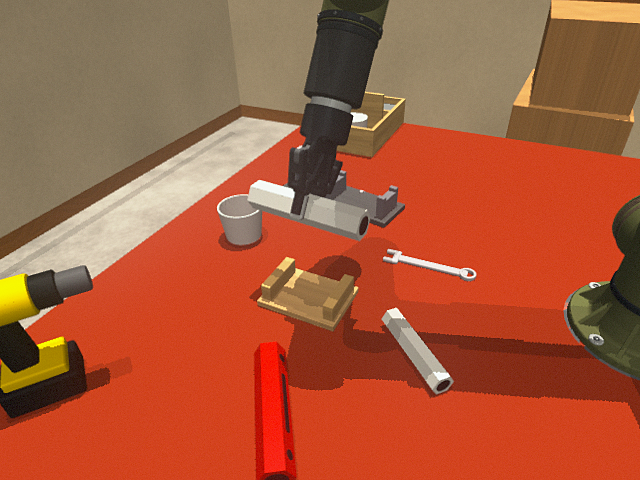

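```bash
python3 - <<'E'
from g import *
R=frame(uj,-30)
p=jig(-50,0,73+100)-6*R[:,2]
go(R,p)
E
```

```text
shift m [0.0364, 0.2852, -0.1488] rot [-1.0468, 0.001, 0.0965] deg 60.2 mm 324
```

Call:
drive_tool --plan '[[[0.002,0.014,-0.0074,-0.05,0,0.005,0.03],[0.005,0.04,-0.021,-0.15,0,0.0135,0.03],[0.009,0.071,-0.037,-0.26,0,0.024,0.03],[0.0127,0.1,-0.052,-0.366,0,0.034,0.03],[0.0164,0.128,-0.067,-0.471,0,0.043,0.03],[0.02,0.157,-0.082,-0.576,0,0.053,0.03],[0.0237,0.185,-0.097,-0.68,0,0.063,0.03],[0.0273,0.214,-0.112,-0.785,0,0.072,0.03],[0.031,0.242,-0.126,-0.89,0,0.082,0.03],[0.034,0.265,-0.139,-0.975,0,0.09,0.03],[0.036,0.28,-0.146,-1.03,0.001,0.095,0.03],[0.0364,0.2852,-0.1488,-1.0468,0.001,0.0965,0.03]]]'

```text
time_s: 5.88
eef_pos: [543.8, -173.6, 176.4]
orientation: [[0.984, -0.151, -0.09], [-0.176, -0.853, -0.492], [-0.003, 0.5, -0.866]]
contact_force: [0.4, -0.2, -3.6]
gripper_width: 41.3
```

Call:
drive_tool --plan '[[[0,0,0,0,0,0,0.03],[0,0,0,0,0,0,0.03]]]'

```text
time_s: 6.12
eef_pos: [544.8, -172.9, 179.1]
orientation: [[0.984, -0.153, -0.086], [-0.176, -0.853, -0.491], [0.002, 0.499, -0.867]]
contact_force: [-0.0, -0.9, -3.5]
gripper_width: 40.7
```

```bash
python3 - <<'E'
from g import *
s=arm.state(); print(s['contact_force'],s['gripper_width'],s['joints'])
R=frame(uj,-30)
go(R,jig(-50,0,73+100)-6*R[:,2])
go(R,jig(-44,0,73+5)-6*R[:,2])
a=snap('side','p4.png');b=snap('top','p4t.png')
E
```

```text
[-0.023043   -0.89439888 -3.45546386] 40.74845812720446 [ 0.28583067 -0.01258936 -0.34326534  0.46458471 -1.49838707  1.01266526]
shift m [-0.0004, -0.0, 0.001] rot [-0.0016, -0.0015, -0.0006] deg 0.1 mm 1
shift m [0.0054, -0.0474, 0.0833] rot [-0.0016, -0.0015, -0.0006] deg 0.1 mm 96
```

View pics/p4.png

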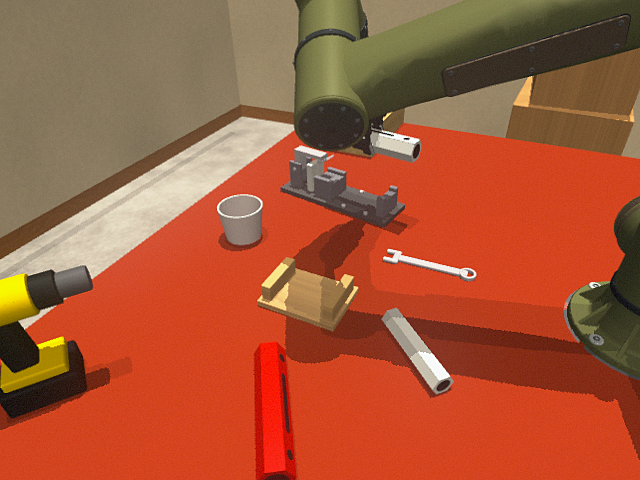

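View pics/p4t.png

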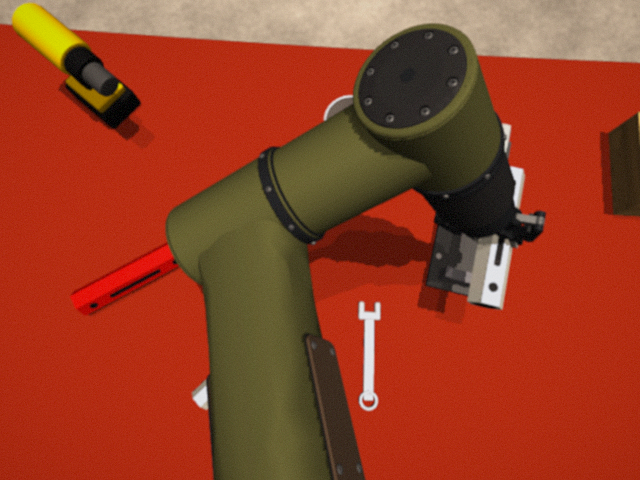

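```bash
python3 - <<'E'
from g import *
im=snap('top'); o=cv2.cvtColor(np.array(im['pixels']),cv2.COLOR_RGB2BGR)
s=arm.state();Rc=np.array(s['orientation']);c=np.array(s['eef_pos'])+6*Rc[:,2]; u=Rc[:,0]
n=np.array([-u[1],u[0],0]); pts=[]
for e in(-100,100):
    for k in range(6):
        a=np.radians(60*k); pts.append(c+e*u+24.25*(np.cos(a)*n+np.sin(a)*Z))
print(c)
o=cv2.resize(o,None,fx=4,fy=4,interpolation=cv2.INTER_CUBIC)
for q in proj(im,pts): cv2.circle(o,tuple(np.round(q*4+1.5).astype(int)),3,(0,255,0),-1)
cv2.imwrite('pics/e1.png',o[640:1240,1680:2220])
E
```

```text
[ 544.29276508 -175.91865778  174.04505235]
```

View pics/e1.png

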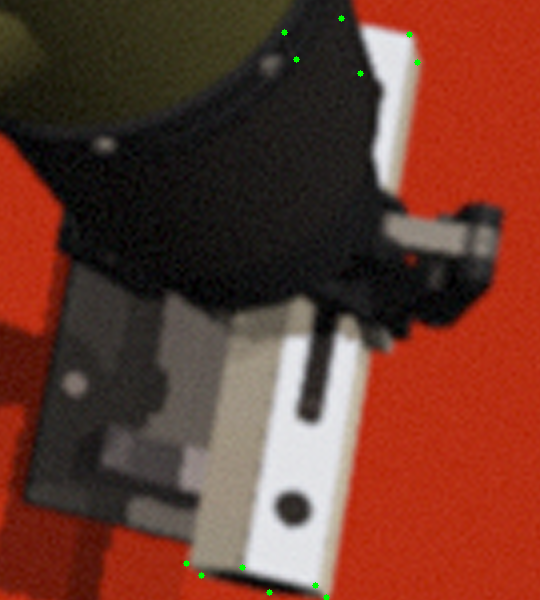

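```bash
cat >>g.py <<'E'
def tgt(x,z,y=1.5):
    R=frame(uj,-30); return R,jig(x,y,z)-6*R[:,2]
E
python3 - <<'E'
from g import *
go(*tgt(-46,79))
E
```

```text
shift m [0.0034, -0.0484, 0.0818] rot [-0.0012, -0.0018, -0.0007] deg 0.1 mm 95
```

Call:
drive_tool --plan '[[[0.0004,-0.006,0.01,0,0,0,0.03],[0.001,-0.014,0.024,0,0,0,0.03],[0.0016,-0.023,0.039,0,0,0,0.03],[0.0022,-0.032,0.054,-0.001,-0.001,-0.001,0.03],[0.0028,-0.04,0.068,-0.001,-0.001,-0.001,0.03],[0.0032,-0.0455,0.077,-0.001,-0.001,-0.001,0.03],[0.0034,-0.0484,0.0818,-0.001,-0.001,-0.001,0.03],[0.0034,-0.0484,0.0818,-0.001,-0.001,-0.001,0.03],[0.0034,-0.0484,0.0818,-0.001,-0.001,-0.001,0.03]]]'

```text
time_s: 7.4
eef_pos: [548.6, -172.8, 84.5]
orientation: [[0.985, -0.152, -0.087], [-0.175, -0.852, -0.493], [0.001, 0.5, -0.866]]
contact_force: [0.4, 0.3, -4.4]
gripper_width: 40.9
```

```bash
python3 - <<'E'
from g import *
s=arm.state(); print(s['contact_force'],s['gripper_width'],s['moment'])
go(*tgt(-46,79))
a=snap('side','p5.png');b=snap('top','p5t.png')
o=cv2.imread('pics/p5.png');o2=cv2.imread('pics/p5t.png')
cv2.imwrite('pics/p5.png',np.hstack([cv2.resize(o[110:260,270:420],None,fx=2.6,fy=2.6,interpolation=2),cv2.resize(o2[170:320,400:550],None,fx=2.6,fy=2.6,interpolation=2)]))
E
```

```text
[ 0.37725005  0.26482472 -4.35021788] 40.93343719269526 [ 1.95421164 -0.36054431  0.00869731]
shift m [-0.0002, -0.0004, 0.0001] rot [0.0005, -0.0009, -0.0] deg 0.1 mm 0
```

View pics/p5.png

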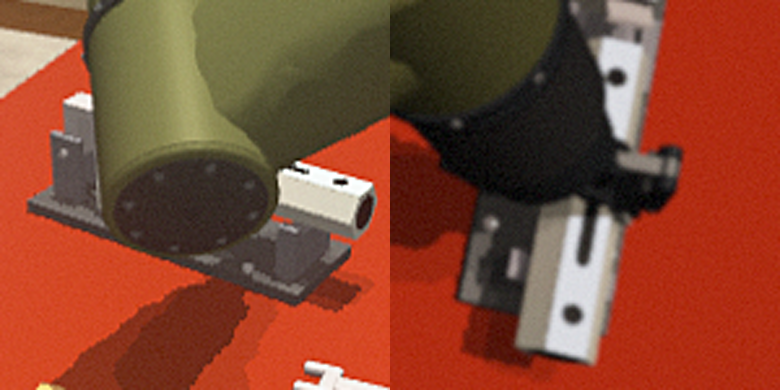

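```bash
cat > f.py <<'E'
from g import *
import sys
zt=float(sys.argv[1]); im=snap('top'); p=np.array(im['pixels']).astype(int)
m=(p.min(2)>165)
for y in (250,262,285,292,297):
    r=np.where(m[y,440:540])[0]+440
    if len(r)<5: print(y,r); continue
    for x in(r[0]-.5,r[-1]+.5):
        q=onz(im,(x,y),zt)-J; print(y,x,'jig x,y',np.round([q@uj,q@nj],1),end='  ')
    print()
E
python3 f.py 100
```

```text
250 []
262 466.5 jig x,y [-79.4  13. ]  262 483.5 jig x,y [-72.9 -12.8]  
285 462.5 jig x,y [-116.6   12.6]  285 479.5 jig x,y [-110.2  -12.9]  
292 460.5 jig x,y [-128.1   13.6]  292 478.5 jig x,y [-121.3  -13.3]  
297 460.5 jig x,y [-135.7   12.3]  297 477.5 jig x,y [-129.3  -13.1]
```

Call:
drive_tool --plan '[[[0,-0.0008,0.0013,0,0,0,0.03],[0,-0.0015,0.0026,0,0,0,0.03],[0,-0.0022,0.0039,0,0,0,0.03],[0,-0.0025,0.0043,0,0,0,0.03],[0,-0.0028,0.0048,0,0,0,0.03],[0,-0.003,0.0052,0,0,0,0.03],[0,-0.003,0.0052,0,0,0,0.03]]]'

```text
time_s: 8.43
eef_pos: [548.4, -173.1, 79.3]
orientation: [[0.984, -0.152, -0.088], [-0.175, -0.852, -0.494], [0.001, 0.502, -0.865]]
contact_force: [-4.9, 2.3, 6.7]
gripper_width: 40.8
```

```bash
python3 - <<'E'
from g import *
s=arm.state(); print(s['contact_force'],s['moment'])
go(*tgt(-46,73))
E
```

```text
[-4.92739489  2.34439945  6.73891179] [ 1.06607648  1.25507067 -0.78815185]
shift m [-0.0, -0.0011, 0.0007] rot [0.0018, -0.0006, -0.0001] deg 0.1 mm 1
```

Call:
drive_tool --plan '[[[0.003,0,0,0,0,0,0.03],[0.007,0,0,0,0,0,0.03],[0.011,0,0,0,0,0,0.03],[0.015,0,0,0,0,0,0.03],[0.019,0,0,0,0,0,0.03],[0.023,0,0,0,0,0,0.03]]]'

```text
time_s: 9.18
eef_pos: [570.8, -177.4, 79.3]
orientation: [[0.984, -0.152, -0.088], [-0.176, -0.851, -0.494], [-0.0, 0.502, -0.865]]
contact_force: [-8.1, 2.5, 7.9]
gripper_width: 41.1
```

```bash
python3 - <<'E'
from g import *
s=arm.state(); print(s['contact_force'],s['moment'])
go(*tgt(2,73))
E
python3 f.py 94
```

```text
[-8.13651524  2.49021173  7.89142382] [ 0.76945858  2.24524846 -1.33386657]
shift m [0.0251, -0.0014, 0.0005] rot [0.0024, 0.0002, -0.0003] deg 0.1 mm 25
250 468.5 jig x,y [-58.1  11.7]  250 485.5 jig x,y [-51.6 -14.4]  
262 466.5 jig x,y [-78.   11.3]  262 483.5 jig x,y [-71.5 -14.7]  
285 461.5 jig x,y [-115.9   12.4]  285 479.5 jig x,y [-109.1  -14.8]  
292 469.5 jig x,y [-123.7   -1.6]  292 477.5 jig x,y [-120.7  -13.7]  
297 []
```

Call:
drive_tool --plan '[[[0.004,-0.0004,-0.0002,0,0,0,0.03],[0.008,-0.0009,-0.0005,0,0,0,0.03],[0.012,-0.0009,-0.0005,0,0,0,0.03],[0.016,-0.0009,-0.0005,0,0,0,0.03],[0.019,-0.0009,-0.0005,0,0,0,0.03]]]'

```text
time_s: 9.85
eef_pos: [589.0, -180.0, 79.3]
orientation: [[0.984, -0.153, -0.09], [-0.177, -0.851, -0.495], [-0.001, 0.503, -0.864]]
contact_force: [-8.4, 1.7, 8.4]
gripper_width: 40.9
```

```bash
python3 - <<'E'
from g import *
s=arm.state(); print(s['contact_force'],s['moment'])
go(*tgt(2,73))
E
python3 f.py 94
```

```text
[-8.40061591  1.74205712  8.44512558] [ 0.6341721   2.28711825 -1.511615  ]
shift m [0.0068, -0.0008, 0.0008] rot [0.0031, 0.002, -0.0007] deg 0.2 mm 7
250 467.5 jig x,y [-58.5  13.2]  250 485.5 jig x,y [-51.6 -14.4]  
262 465.5 jig x,y [-78.4  12.8]  262 483.5 jig x,y [-71.5 -14.7]  
285 []
292 []
297 []
```

Now push on gently until the stop is felt.

Call:
drive_tool --plan '[[[0.002,0,0,0,0,0,0.03],[0.004,0,0,0,0,0,0.03],[0.006,0,0,0,0,0,0.03],[0.007,0,0,0,0,0,0.03],[0.007,0,0,0,0,0,0.03]]]'

```text
time_s: 10.52
eef_pos: [595.6, -181.2, 79.3]
orientation: [[0.984, -0.152, -0.091], [-0.177, -0.851, -0.495], [-0.002, 0.503, -0.864]]
contact_force: [-10.4, 2.8, 8.1]
gripper_width: 40.9
```

```bash
python3 - <<'E'
from g import *
s=arm.state(); print(s['contact_force'],s['moment'])
go(*tgt(2,73))
E
```

```text
[-10.37422541   2.79813365   8.09930579] [ 0.72866752  2.6129217  -1.6908418 ]
shift m [0.0001, -0.0008, 0.0008] rot [0.0032, 0.0025, -0.0005] deg 0.2 mm 1
```

Call:
drive_tool --plan '[[[0.001,0,0,0,0,0,0.03],[0.002,0,0,0,0,0,0.03],[0.003,0,0,0,0,0,0.03],[0.003,0,0,0,0,0,0.03]]]'

```text
time_s: 11.02
eef_pos: [595.7, -181.2, 79.3]
orientation: [[0.984, -0.152, -0.097], [-0.18, -0.85, -0.494], [-0.008, 0.504, -0.864]]
contact_force: [-26.4, 13.1, 15.7]
gripper_width: 40.9
```

```bash
python3 - <<'E'
from g import *
s=arm.state(); print(s['contact_force'],s['moment'])
go(*tgt(2,73))
E
```

```text
[-26.39703329  13.0679291   15.70121774] [ 2.63660272  7.30143777 -4.60169634]
shift m [0.0, -0.0008, 0.0008] rot [0.0043, 0.0089, -0.0003] deg 0.6 mm 1
```

Call:
drive_tool --plan '[[[-0.001,0,0,0,0,0,0.03],[-0.0022,0,0,0,0,0,0.03],[-0.0022,0,0,0,0,0,0.03]]]' --grip_force 40

```text
time_s: 11.4
eef_pos: [595.6, -181.2, 79.3]
orientation: [[0.984, -0.152, -0.092], [-0.178, -0.851, -0.494], [-0.003, 0.503, -0.864]]
contact_force: [-15.0, 5.0, 9.7]
gripper_width: 41.3
```

Call:
drive_tool --plan '[[[0,0,0,0,0,0,0.043],[0,0,0,0,0,0,0.046],[0,0,0,0,0,0,0.05],[0,0,0,0,0,0,0.06],[0,0,0,0,0,0,0.075],[0,0,0,0,0,0,0.085],[0,0,0,0,0,0,0.085],[0,0,0,0,0,0,0.085]]]'

```text
time_s: 12.4
eef_pos: [597.4, -180.6, 77.8]
orientation: [[0.985, -0.152, -0.088], [-0.175, -0.852, -0.493], [-0.0, 0.501, -0.866]]
contact_force: [-0.3, 0.2, -0.2]
gripper_width: 85.0
```

```bash
python3 - <<'E'
from g import *
s=arm.state(); print(s['contact_force'],s['moment'],s['gripper_width'])
go(*tgt(2,73))
a=snap('side','p6.png');b=snap('top','p6t.png')
o=cv2.imread('pics/p6.png');o2=cv2.imread('pics/p6t.png')
cv2.imwrite('pics/p6.png',np.hstack([cv2.resize(o[110:260,270:420],None,fx=2.6,fy=2.6,interpolation=2),cv2.resize(o2[110:310,400:550],None,fx=1.95,fy=1.95,interpolation=2)]))
E
```

```text
[-0.32879146  0.22386007 -0.19113985] [ 1.36458056 -0.19257213 -0.02370836] 84.95485717579864
shift m [-0.0016, 0.0007, -0.0001] rot [0.0007, 0.0001, 0.0005] deg 0.0 mm 2
```

View pics/p6.png

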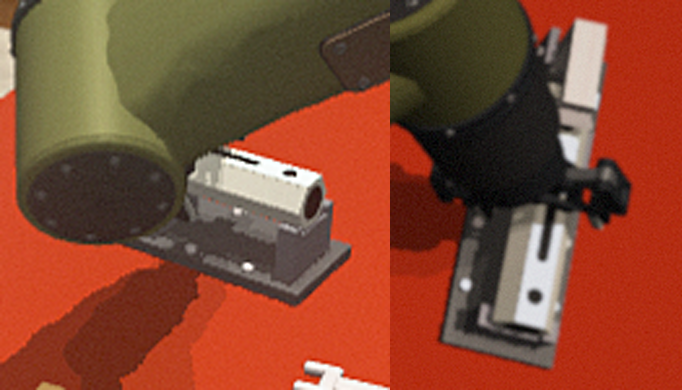

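Released with no contact force. Retreating along the tool axis.

Call:
drive_tool --plan '[[[0,0,-0.01,0,0,0,0.085],[0,0,-0.03,0,0,0,0.085],[0,0,-0.06,0,0,0,0.085],[0,0,-0.09,0,0,0,0.085],[0,0,-0.12,0,0,0,0.085],[0,0,-0.15,0,0,0,0.085],[0,-0.03,-0.19,0.1,0,0,0.085],[0,-0.06,-0.23,0.2,0,0,0.085],[0,-0.1,-0.27,0.3,0,0,0.085],[0,-0.15,-0.3,0.4,0,0,0.085],[0,-0.2,-0.32,0.5,0,0,0.085],[0,-0.23,-0.33,0.52,0,0,0.085]]]'

```text
time_s: 14.0
eef_pos: [661.6, 180.0, 250.3]
orientation: [[0.985, -0.174, 0.001], [-0.174, -0.985, -0.002], [0.002, 0.002, -1.0]]
contact_force: [0.6, -0.3, 0.1]
gripper_width: 85.0
```

```bash
python3 - <<'E'
from g import *
s=arm.state(); print(s['time_s'],s['contact_force'],s['eef_pos'])
a=snap('side','p7.png');b=snap('top','p7t.png')
E
```

```text
14.0 [ 0.64416331 -0.30432369  0.11647923] [661.55858336 179.97581961 250.34409797]
```

View pics/p7.png

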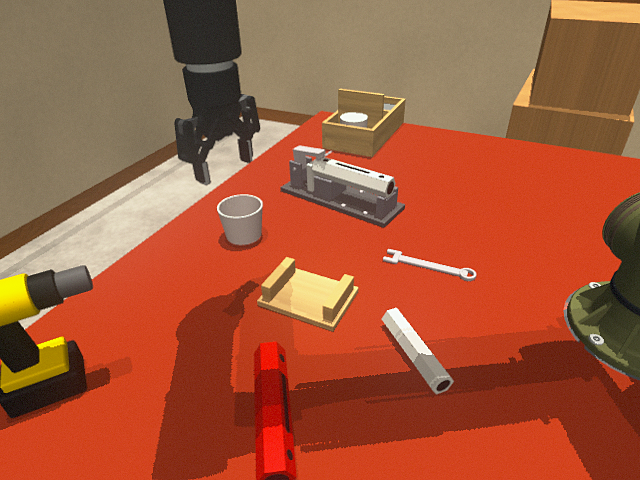

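View pics/p7t.png

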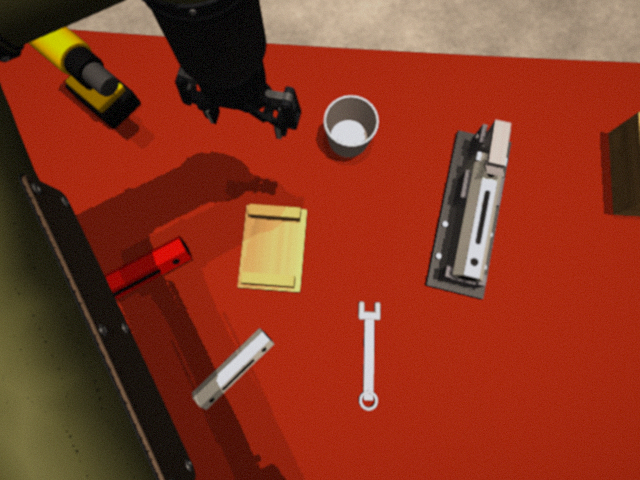

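The view is clear. I'll measure the seated bar and compare it with the expected home outline.

```bash
python3 - <<'E'
from g import *
out=[]
for n in('top','side'):
    im=snap(n); o=cv2.cvtColor(np.array(im['pixels']),cv2.COLOR_RGB2BGR)
    pts=[jig(2+e,24.25*np.cos(np.radians(60*k)),73+24.25*np.sin(np.radians(60*k))) for e in(-100,100) for k in range(6)]
    o=cv2.resize(o,None,fx=4,fy=4,interpolation=cv2.INTER_CUBIC)
    for q in proj(im,pts): cv2.circle(o,tuple(np.round(q*4+1.5).astype(int)),2,(0,255,0),-1)
    c=o[460:1220,1660:2080] if n=='top' else o[560:920,1100:1640]
    out.append(cv2.resize(c,None,fx=.75,fy=.75,interpolation=3) if n=='top' else cv2.resize(c,None,fx=.85,fy=.85))
    if n=='top':
        p=np.array(im['pixels']).astype(int); m=p.min(2)>150
        for y in(190,205,220,235,250,262):
            r=np.where(m[y,450:505])[0]+450
            a=[onz(im,(x,y),94)-J for x in(r[0]-.5,r[-1]+.5)]; print(y,[np.round([q@uj,q@nj],1) for q in a])
h=max(x.shape[0] for x in out)
cv2.imwrite('pics/p8.png',np.hstack([cv2.copyMakeBorder(x,0,h-x.shape[0],0,0,0) for x in out]))
E
```

```text
190 [array([44.8, 12.1]), array([ 51.4, -14.6])]
205 [array([18.5, 12.4]), array([ 25. , -14.2])]
220 [array([-7.5, 12.6]), array([ -1. , -13.8])]
235 [array([-33.2,  12.9]), array([-24.7, -21.1])]
250 [array([-58.5,  13.2]), array([-51.6, -14.4])]
262 [array([-78.4,  12.8]), array([-71.5, -14.7])]
```

View pics/p8.png

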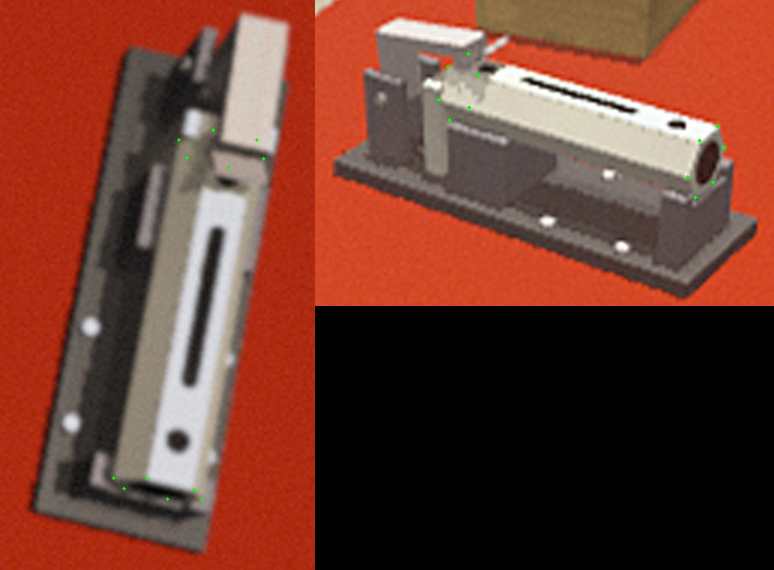

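```bash
python3 - <<'E'
import cv2,numpy as np
o=cv2.imread('pics/p7.png');t=cv2.imread('pics/p7t.png')
cv2.imwrite('pics/p9.png',np.hstack([cv2.resize(o[140:200,285:345],(400,400),interpolation=2),cv2.resize(t[255:305,440:490],(400,400),interpolation=2)]))
from g import *
im=snap('top')
p=np.array(im['pixels']).astype(int).min(2)
# near end of top face along centre
for yy in(-8,-4,4,8):
    xs=np.arange(-115,-80,1.); q=proj(im,[jig(x,yy-.8,94) for x in xs])
    v=cv2.remap(p.astype(np.float32),q[:,0:1].astype(np.float32),q[:,1:].astype(np.float32),1).ravel()
    k=np.argmax(np.diff(v)); print(yy,xs[k]+.5,np.round(v[8:26]).astype(int).tolist())
E
```

```text
-8 -99.5 [55, 51, 47, 43, 38, 45, 67, 105, 143, 177, 200, 213, 213, 213, 214, 214, 214, 215]
-4 -99.5 [86, 69, 48, 29, 19, 18, 51, 90, 138, 174, 201, 209, 214, 214, 214, 214, 214, 215]
4 -99.5 [84, 60, 37, 15, 10, 18, 50, 91, 134, 172, 201, 212, 216, 216, 216, 216, 217, 216]
8 -99.5 [57, 41, 23, 10, 6, 21, 51, 93, 136, 175, 201, 212, 215, 217, 216, 214, 215, 216]
```

View pics/p9.png

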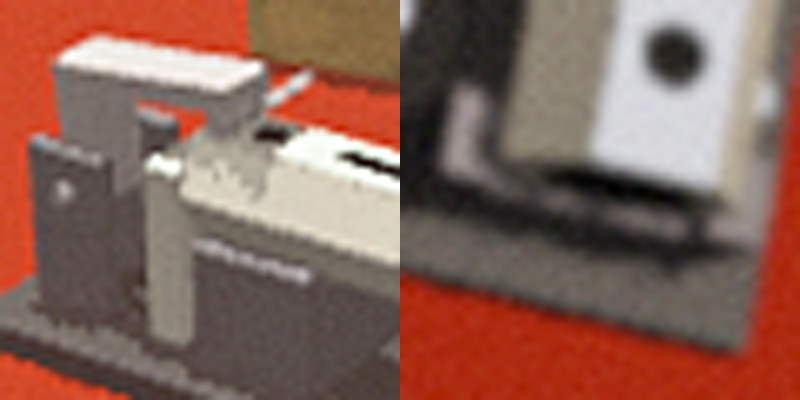

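```bash
python3 - <<'E'
from g import *
t=cv2.imread('pics/p7t.png').astype(np.float32).min(2); t0=cv2.imread('pics/top0.png').astype(np.float32).min(2)
im=snap('top')
def prof(img,x0,x1,y,z):
    xs=np.arange(x0,x1,1.); q=proj(im,[jig(x,y,z) for x in xs]).astype(np.float32)
    return xs,cv2.remap(img,q[:,:1],q[:,1:],1).ravel()
for nm,img in(('t0',t0),('t',t)):
  for y in(25,28,31):
    xs,v=prof(img,-110,-74,y,60); print(nm,'lip',y,np.round(v).astype(int).tolist())
for y in(-10,0,10):
    xs,v=prof(t0,-110,-74,y,52); print('seat',y,np.round(v).astype(int).tolist())
    xs,v=prof(t0,30,50,y,52); print('seat2@40',y,np.round(v).astype(int).tolist())
E
```

```text
t0 lip 25 [39, 31, 27, 25, 24, 25, 36, 54, 77, 94, 110, 117, 121, 122, 124, 126, 126, 126, 126, 126, 124, 124, 124, 122, 120, 118, 110, 98, 88, 80, 80, 79, 77, 76, 76, 76]
t0 lip 28 [39, 29, 22, 20, 20, 26, 34, 52, 74, 94, 109, 122, 124, 125, 122, 125, 130, 127, 124, 124, 123, 123, 126, 131, 123, 116, 107, 99, 91, 85, 77, 74, 74, 77, 77, 76]
t0 lip 31 [40, 31, 25, 25, 22, 20, 31, 45, 66, 85, 100, 110, 118, 117, 115, 113, 111, 112, 109, 109, 110, 113, 116, 112, 108, 105, 100, 94, 88, 82, 79, 77, 76, 76, 77, 76]
t lip 25 [49, 38, 31, 28, 26, 27, 38, 58, 86, 103, 115, 109, 100, 87, 77, 69, 66, 68, 73, 78, 81, 83, 83, 82, 78, 67, 57, 47, 40, 35, 34, 33, 31, 31, 35, 36]
t lip 28 [43, 32, 29, 25, 20, 26, 38, 62, 86, 107, 125, 138, 137, 134, 133, 131, 129, 124, 122, 124, 127, 132, 135, 139, 128, 115, 99, 78, 55, 45, 37, 36, 35, 32, 32, 35]
t lip 31 [47, 37, 31, 33, 32, 29, 38, 53, 76, 97, 116, 124, 132, 133, 131, 128, 128, 129, 129, 130, 129, 129, 129, 128, 125, 112, 96, 79, 62, 46, 37, 30, 32, 34, 35, 32]
seat -10 [59, 48, 36, 29, 26, 27, 32, 50, 69, 94, 109, 118, 122, 123, 125, 124, 121, 120, 118, 121, 123, 120, 119, 121, 119, 115, 107, 97, 86, 80, 76, 75, 74, 75, 76, 77]
seat2@40 -10 [21, 22, 21, 21, 20, 20, 21, 31, 47, 66, 85, 99, 111, 114, 116, 116, 117, 117, 118, 119]
seat 0 [50, 40, 32, 23, 22, 24, 36, 51, 74, 95, 111, 119, 121, 124, 126, 123, 122, 123, 124, 126, 124, 123, 122, 121, 119, 113, 107, 96, 87, 80, 78, 78, 79, 78, 77, 76]
seat2@40 0 [23, 23, 24, 24, 24, 23, 24, 36, 49, 66, 83, 99, 108, 114, 116, 117, 115, 114, 115, 115]
seat 10 [60, 49, 38, 28, 25, 28, 34, 51, 71, 94, 111, 125, 128, 127, 123, 121, 124, 126, 126, 125, 125, 122, 122, 125, 122, 116, 107, 95, 85, 78, 76, 75, 74, 74, 74, 73]
seat2@40 10 [22, 21, 21, 23, 23, 23, 26, 30, 47, 66, 88, 104, 111, 116, 118, 117, 114, 114, 117, 117]
```

```bash
python3 - <<'E'
from g import *
a=cv2.imread('pics/top0.png').astype(int);b=cv2.imread('pics/p7t.png').astype(int)
d=abs(a-b).max(2)
print('cup',(d[92:160,320:382]>60).sum(),'spanner',(d[298:415,350:390]>60).sum())
s=arm.state();print(s['time_s'],s['contact_force'],abs(s['joint_vel']).max())
print(arm.close_job())
E
```

```text
cup 0 spanner 0
14.3 [-0.15377653  0.13047756  0.15014779] 0.009577502735478445
the job is handed in; nothing more can be done
None
```

I gripped the larger bare bar on its slanted flats with the tool tilted 30°. I lifted it off the rest, rolled it 60° so the slotted flat faces up, and lowered it into the jig seats. I then slid it under the hold-down arm until it met the stop, released it, and backed away. The job was handed in at 14.3 s.

**What the last checks showed:**
- **Stop contact:** when the bar met the stop, the force along it rose by about 16 N with no further travel, and the tool was then at the home position. The side view shows no gap at the stop.
- **Seating:** in the last pictures the slot and holes face up, the hold-down nose is on the bar, and the bar lies parallel to the jig. It sits about 0.8 mm off centre sideways.
- **Bystanders:** the cup and spanner showed no change in the top view from start to end, and the contact force was near zero when I handed in.

**One small disagreement:** the top view put the bar's free end 0.8 to 1.7 mm short of the nominal home position. That is within the roughly 2 mm calibration error, so I went by the force reading instead and did not nudge the bar again.

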